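# Rack the microscope stage up to its gauge mark with a fingertip on the focus wheel

### The arm

A 6-joint arm with a two-finger parallel gripper is mounted at the origin on the work surface. World frame = base frame: x ahead of the robot, y to its left, z up, the work surface at z = 0. Lengths are in m, angles in degrees, forces in N, time in s.
With the tool pointing down it reaches from about 0.375 to 0.9 m from the base axis. Payload 3.1 kg.
Tool frame: the origin (TCP) lies between the finger pads; the fingertips stand 11 mm ahead of it and the grasp point (between the pads) lies 8 mm behind it; z points along the fingers, y is the line along which they close (so a half turn about z gives the same grasp; the last joint's range is limited). The gripper opens to 87 mm and grips with 3 to 60 N. Pads are 19 mm wide; open, the fingers measure 117 mm over their backs; the gripper's body (75 mm by 190 mm) begins 51 mm behind the grasp point.
Start: joints at [-82.133, 30.224, 82.088, -0, 67.689, -10.227], TCP at [0.194, -0.594, 0.234] pointing down, gripper open.
Joint ranges: [-176.69, 176.69], [-43.24, 126.21], [12.49, 139.97], [-82, 262], [0, 151.66], [-163.58, 163.58]. Speed limits (degrees/s): [159.86, 159.86, 180, 180, 180, 180].

### API

Orientations are given as a 3x3 rotation matrix whose columns are the frame's x, y, z axes.
In Python, from rig import bot, viewer, workorder, nets gives the robot as it stands. The module is installed in compiled form; this text tells all that it offers.
- The arm moves only by the tool move_arm, never from a script. Its argument "increments" is a list of rows, each a list of 7 numbers: the shift along the tool's x, y, z normalised to -1 to 1, where 1 is 0.3 m, then the turn, a rotation vector about the tool's x, y, z normalised to -1 to 1, where 1 is pi rad, then the opening, from 0 (shut) to 1 (fully open). In form: [[tx, ty, tz, wx, wy, wz, grip], ...]. A call has 1 to 10 rows; each row is the pose to reach, as a shift and turn from the pose commanded when the call began, along the tool's axes at that moment, turning the shorter way round; what a row does not reach only later rows make up. A row lasts 1/12 s, in which the tool goes at most 41.7 mm and 7.16 degrees, less where a joint would pass 70% of its speed; a pose out of reach is approached as far as the arm can. A call with a number of a shift or a turn outside -1 to 1 is refused whole. A call with a gripper value outside its range is refused whole. The fingers move at their own pace and stop on an object; the grip force is fixed at half the most. Time passes only in rows, so rows that repeat a pose let the fingers close. It gives the time, the measured TCP pose, the force, the opening and the grip force at its end, in the units of the state.
- bot.read_state(): the state, without advancing time (a new reading comes with each control period).
- viewer.capture(name): name is "scene" or "top"; returns a dict with "image" (384x512x3 uint8, blue, green, red), "K" (3x3 intrinsics, pixels), "eye" and "orientation" of the camera in the world. Camera axes: x right, y up, looking along -z (the intrinsics and any distortion apply to the point x, -y, -z); pixel columns grow to the right and rows downward; lengths in m; the calibration is good to about 2 mm. A picture is of the moment at which its call begins. There is no depth.
- workorder.hand_in(): hands the job in; it is judged then, once.
Trained networks look in the newest picture that a camera, given by its name, has taken for a name from the list of things; names that differ only in an ending like _2 or _b are one class to them, and where a whole thing is asked for, a point or a joint stands for the part that bears it (a point fixed in the world has none). Each returns a list of dicts, best first, with "conf" (0 to 1); they miss things now and then, are a little off and sometimes report something else, mostly with a low value. They report only what shows in the picture. A call takes as long as a camera call.
- nets.find_in(camera, thing): "location" ([column, row] in pixels, amid what is visible of it).
The state is a dict: "time_s": time; "joint_positions": joint angles; "qvel": joint speeds; "tau": joint torques, N m; "position": TCP position; "tcp_rot": TCP orientation; "force": force on the tool from outside, world axes, zero at the start; "moment": the same for the moment, N m; "opening": opening from 0.0 (shut) to 1.0 (fully open); "grasp_force": force on a finger pad.
Only numpy, scipy, OpenCV 4.12 (cv2) and the standard library are available. Lean on these libraries where they do the work, as an engineer would, in place of code of your own. Each camera call takes 0.05 s, during which the arm holds its last target. There are 200 camera calls.

### The job

Pre-focus the microscope: lay a fingertip on the knurled rim of the large coarse-focus wheel (the one facing you is in easy reach) and roll it, stroke after stroke, so that the stage rises and the gap under the lens closes until the white index line on the black stage carriage meets the red gauge line on the white limb, then take the finger off. Do not wind the slide on well past the mark towards the lens, do not lean hard on the wheel or touch the stage itself, and do not shift or pick up the things lying around the microscope.

Things in the scene. Friction and masses are not known exactly. Their poses are not given: they have to be found in the camera images.
- scope: White microscope, fixed to the table, 440 mm high, foot 124 x 226 mm. Origin: table level under the foot's middle. Its x runs across it, from the side facing the robot (-x) to the far side; +y points to the eyepiece side, -y to the back of the limb; z up. In this frame the housing beside the near wheel ends at x = -44 mm (up to z = 112 mm), the limb above it at x = -30 mm, both behind y = -22 mm
- wheel_centre (a point): Centre of the robot-side coarse-focus wheel, on its axis, half-way along its width. Black knurled drum, radius 27 mm, 24 mm wide, rim free; axis level, parallel to the scope's x axis, 78 mm above the table; at scope x = -76, y = -68 mm. Inboard, 7 mm from it, a fixed collar of radius 30 mm; outboard, the fine-focus knob, radius 13.5 mm, 24 mm long, which turns by itself and does nothing here
- coarse_wheel (a joint): Turn of the coarse-focus wheel in rad. It grows when the top of the wheel is rolled towards the eyepiece side (scope +y); each rad raises the stage by 6 mm (rack and pinion). It stays where it is left; about 2.5 N along the rim turns it, and a fingertip laid on with 5 to 15 N grips it well enough.
- stage (a joint): Height of the stage above its lowest position, in m (0 to 0.031), 0.006 times the turn of the wheel. 0.022 puts the index line on the gauge line; at 0.032 the slide would meet the lens. It starts below the mark
- index_line (a point): Inner end of the white index line (3 mm thick, 14 mm long, level) on the robot-facing side of the black carriage behind the stage; it moves up with the stage. An equal line is on the far side
- gauge_line (a point): Inner end of the red gauge line (3 mm thick, 14 mm long, level) on the robot-facing side of the white limb, just behind the carriage, 140 mm above the table; fixed. An equal line is on the far side. On the mark, the two lines are in line with each other
- slide_top (a point): Middle of the top of the specimen slide, 1.5 mm above the black stage plate's top. The plate is not to be touched. In the scope frame it spans x -66 to 66 mm, y -4 to 116 mm, top at z = 168 mm plus joint stage, 14 mm thick. It overhangs beside the wheel: a gripper straight above the wheel may hit it, one leaning 20 to 30 degrees back towards the robot clears it
- lens_tip (a point): Front of the lens (objective) that stands over the slide; the gap below it is 10 mm when the stage is on the mark
- phone_mid (a point): Middle of a dark phone lying flat, 150 x 72 x 8 mm, loose
- oil_mid (a point): Middle of a small amber immersion-oil bottle with black cap, 30 mm across, 68 mm high, standing upright, loose
- slide_rack_mid (a point): Middle of a white rack of upright glass slides, 150 x 95 x 32 mm, loose
- petri_dish_mid (a point): Middle of a closed petri dish, 64 mm across, 15 mm high, loose

How it is judged (in metres and radians):
On the way, in this order (a step that is already met when the one before it is completed fails the run):
1. a fingertip is laid on the knurled rim of the coarse wheel while the stage is still below the mark (contact force between the fingers and coarse_wheel above 0.3 N and value of joint stage below 0.0195 m), for 0.05 s.
2. under the fingertip the wheel has brought the index line to the gauge line (contact force between the fingers and coarse_wheel above 0.3 N and value of joint stage between 0.02 and 0.024 m), for 0.05 s.
At the end, for the whole second after the job is handed in: The index line overlaps the gauge line (stage within 2 mm of 22 mm), at rest, and the finger is off the wheel (value of joint stage between 0.02 and 0.024 m and velocity of joint stage between -0.001 and 0.001 m/s); the robot touches nothing.
It fails at once if the stage was wound more than 5 mm past the mark, towards the lens (value of joint stage above 0.027 m).
It fails at once if the stage or slide was touched (more than 1 N) (contact force between any of the fingers, the arm and stage above 1 N).
It fails at once if the wheel was leaned on with more than 50 N (contact force between the fingers and coarse_wheel above 50 N).
It fails at once if a bystander was shifted by more than 15 mm or picked up (distance of any of phone_mid, oil_mid, slide_rack_mid, petri_dish_mid from where it was at the start of the episode above 0.015 m).
It also fails if it takes over 56 s, if anything falls off the work surface, if the arm or the gripper's body presses on something with over 40 N, if the wrist force passes 120 N, or if a joint passes its speed limit or range.

## Working session

There is one attempt and no reset: what is moved stays moved. The work goes in short steps, Python scripts to look and compute and a tool call to move; the robot and the scene stay as the last step left them, time stands still between calls to the robot, and variables do not carry over. Pictures are saved under pics/ and viewed, at most 10 in all, crops included, and the job is handed in when it is done.

Besides the shell and the picture viewer there is one more tool, called after ">>>" as name([rows], argument=value, ...), one row to a line, values as JSON. move_arm: Moves the arm, as the interface text tells. Its arguments: {"type":"object","properties":{"increments":{"type":"array"}},"required":["increments"]}

```bash
mkdir -p pics; python3 - <<'E'
from rig import bot, viewer, nets
import cv2, numpy as np, pickle
s=bot.read_state(); print({k:np.round(s[k],3).tolist() for k in s})
d={}
for c in("scene","top"):
    d[c]=viewer.capture(c); cv2.imwrite(f"pics/{c}0.png",d[c]["image"])
    print(c,d[c]["K"],d[c]["eye"],d[c]["orientation"],[k for k in d[c]])
    for t in["scope","wheel_centre","index_line","gauge_line","slide_top","lens_tip","phone_mid","oil_mid","slide_rack_mid","petri_dish_mid"]:
        print(t,[(np.round(r["location"],1).tolist(),round(r["conf"],2)) for r in nets.find_in(c,t)[:2]])
pickle.dump(d,open("cap0.pkl","wb"))
E
```

```text
{'time_s': 0.0, 'joint_positions': [-82.133, 30.28, 82.157, -0.001, 67.689, -10.226], 'qvel': [-0.045, 0.019, -0.045, -0.007, -0.051, 0.046], 'tau': [0.0, -44.004, -17.659, 0.063, 0.058, -0.0], 'position': [0.194, -0.593, 0.233], 'tcp_rot': [[0.951, 0.311, -0.0], [0.311, -0.951, 0.002], [0.0, -0.002, -1.0]], 'force': [0.919, -0.151, -0.017], 'moment': [0.009, -0.008, -0.008], 'grasp_force': 0.0, 'opening': 1.0}
scene [[458.43265962   0.         249.56545518]
 [  0.         458.43265962 191.3066796 ]
 [  0.           0.           1.        ]] [ 0.5552138  -0.83304537  0.80749522] [[ 0.99991015 -0.01304074 -0.00310482]
 [ 0.00535504  0.60090535 -0.79930225]
 [ 0.0122892   0.7992138   0.60092119]] ['image', 'K', 'eye', 'orientation']
scope [([285.6, 178.5], 0.58)]
wheel_centre [([311.7, 227.6], 0.96)]
index_line [([267.6, 170.0], 0.65)]
gauge_line [([237.4, 204.7], 0.6), ([283.9, 178.2], 0.56)]
slide_top [([266.8, 169.7], 0.82)]
lens_tip [([282.3, 179.6], 0.72)]
phone_mid [([198.2, 242.0], 0.92), ([268.4, 168.8], 0.48)]
oil_mid [([266.9, 169.6], 0.64), ([237.0, 204.2], 0.61)]
slide_rack_mid [([296.8, 303.9], 0.89)]
petri_dish_mid [([251.8, 180.6], 0.78)]
top [[382.85510163   0.         251.69154805]
 [  0.         382.85510163 191.9663221 ]
 [  0.           0.           1.        ]] [0.44496775 0.054831   1.14843362] [[ 0.02216295  0.99094087 -0.13245751]
 [-0.99969558  0.02052943 -0.01368552]
 [-0.01084227  0.1327205   0.9910942 ]] ['image', 'K', 'eye', 'orientation']
scope [([232.4, 167.6], 0.82)]
wheel_centre [([279.0, 193.4], 0.63)]
index_line [([232.7, 178.9], 0.88), ([279.4, 193.4], 0.7)]
gauge_line [([234.2, 161.2], 0.83), ([232.3, 179.8], 0.72)]
slide_top [([233.5, 181.8], 0.87)]
lens_tip [([232.9, 163.4], 0.64)]
phone_mid [([261.8, 248.6], 0.64), ([223.8, 211.8], 0.59)]
oil_mid [([220.9, 210.1], 0.4)]
slide_rack_mid [([332.6, 170.8], 0.81)]
petri_dish_mid [([175.0, 202.4], 0.66)]
```

```bash
python3 - <<'E'
import cv2
a=cv2.imread("pics/scene0.png");b=cv2.imread("pics/top0.png")
cv2.imwrite("pics/s1.png",cv2.resize(a[90:340,150:400],None,fx=2.4,fy=2.4,interpolation=cv2.INTER_CUBIC))
cv2.imwrite("pics/t1.png",cv2.resize(b[90:300,130:380],None,fx=2.8,fy=2.8,interpolation=cv2.INTER_CUBIC))
E
```

```text
(no output)
```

View pics/s1.png

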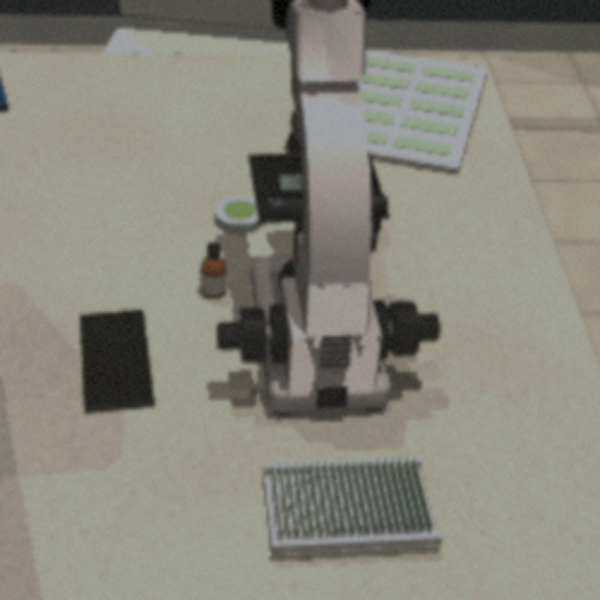

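View pics/t1.png

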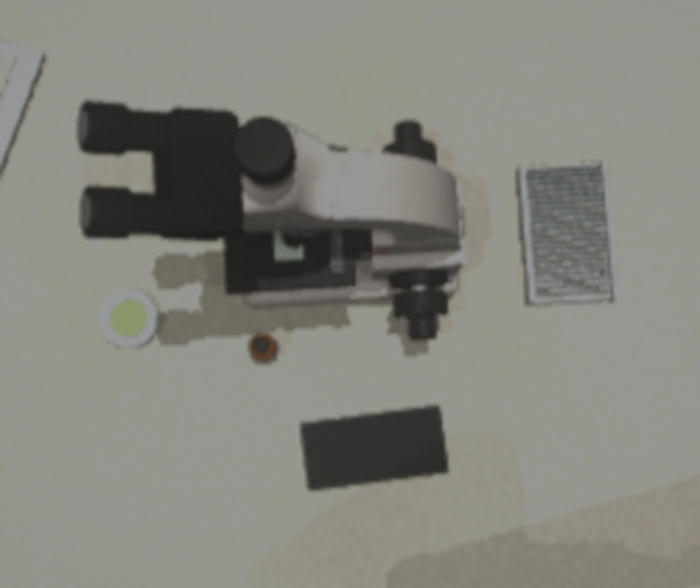

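The scene picture shows the near wheel's drum at crop (253,335), with the fine knob ending at (219,335) and the far knob ending at (438,327). In the top picture the near knob ends at crop (421,337) and the far one at (406,122). The phone lies on the robot side, the rack is behind, and the oil bottle and dish are towards the eyepiece side.

```bash
cat >h.py <<'E'
import numpy as np
def proj(c,P):
    q=(np.atleast_2d(P)-c["eye"])@c["orientation"]; q=q*[1,-1,-1]
    p=q@np.array(c["K"]).T; return p[:,:2]/p[:,2:]
def ray(c,px,z):
    d=np.linalg.solve(c["K"],[*px,1])*[1,-1,-1]; d=c["orientation"]@d
    return c["eye"]+d*(z-c["eye"][2])/d[2]
def S2W(p,P):
    x,y,a=p; R=np.array([[np.cos(a),-np.sin(a),0],[np.sin(a),np.cos(a),0],[0,0,1]])
    return np.atleast_2d(P)@R.T+[x,y,0]
E
python3 - <<'E'
import pickle,numpy as np,cv2
from h import *
from scipy.optimize import least_squares
d=pickle.load(open("cap0.pkl","rb"))
sc=lambda u:np.array(u)/2.4+[150,90]; tp=lambda u:np.array(u)/2.8+[130,90]
obs=[("scene",sc((219,335)),(-112,-68,78)),("scene",sc((438,327)),(112,-68,78)),
("scene",sc((253,335)),(-76,-68,78)),("top",tp((421,337)),(-112,-68,78)),("top",tp((406,122)),(112,-68,78)),("top",tp((420,301)),(-76,-68,78))]
f=lambda p:np.concatenate([(proj(d[c],S2W(p,np.array(P)/1e3))[0]-u) for c,u,P in obs])
r=least_squares(f,[.4,.0,0]); print(r.x,np.round(r.fun,1)); np.save("pose.npy",r.x)
p=r.x; print("wheel",S2W(p,[-.076,-.068,.078]))
for n,c,u,z in[("phone","scene",(198.2,242),.008),("rack","top",(332.6,170.8),.03),("oil","top",tp((263,347)),.068),("dish","top",tp((129,318)),.015)]: print(n,ray(d[c],u,z)-S2W(p,[0,0,0]),ray(d[c],u,z))
th=np.linspace(0,2*np.pi,40)
for c in d:
    im=cv2.resize(d[c]["image"],None,fx=3,fy=3,interpolation=cv2.INTER_CUBIC)
    def pl(P,col):
        q=proj(d[c],S2W(p,np.array(P)/1e3))*3+1; cv2.polylines(im,[np.int32(np.round(q))],True,col,1)
    for x,rr in((-64,27),(-88,27),(-112,13.5),(112,13.5),(88,27)): pl([(x,-68+rr*np.cos(t),78+rr*np.sin(t)) for t in th],(0,255,0))
    pl([(-66,-4,170),(66,-4,170),(66,116,170),(-66,116,170)],(255,0,255))
    pl([(-62,-113,0),(62,-113,0),(62,113,0),(-62,113,0)],(0,255,255))
    cv2.imwrite(f"pics/o_{c}.png",im[360:830,500:1100] if c=="scene" else im[300:800,430:1000])
E
```

```text
[0.64390265 0.06309082 0.0822909 ] [-0.9 -0.3  0.4 -0.9 -0.  -0.9  0.7 -0.   0.6 -0.7  0.2  0.1]
wheel [[ 0.57374931 -0.01092612  0.078     ]]
phone [[-0.2131133  -0.04851045  0.008     ]] [0.43078936 0.01458037 0.008     ]
rack [[ 0.01875865 -0.23107854  0.03      ]] [ 0.6626613  -0.16798772  0.03      ]
oil [[-0.11881018  0.08376986  0.068     ]] [0.52509247 0.14686068 0.068     ]
dish [[-0.08702408  0.23203787  0.015     ]] [0.55687858 0.29512869 0.015     ]
```

View pics/o_scene.png

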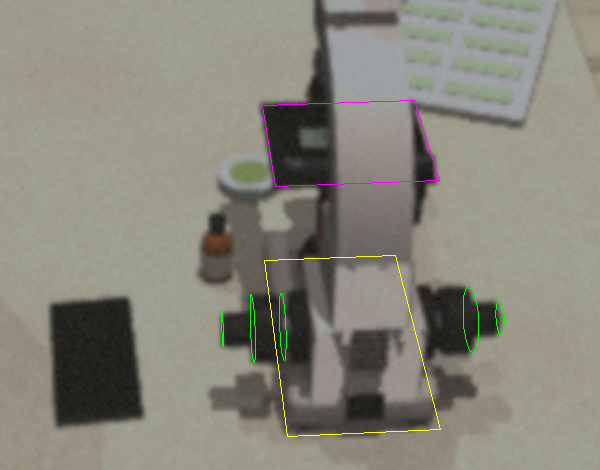

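View pics/o_top.png

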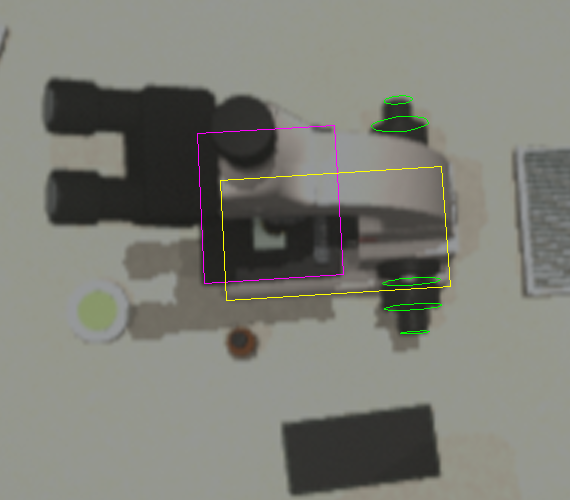

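The overlay fits to about 2 mm, with the wheel at (0.574, -0.011, 0.078) and a yaw of 4.7°. I'll shut the gripper, lean it back 30° with the tool's y along the scope's y, and use the flat tip as a rack on top of the wheel.

```bash
cat >>h.py <<'E'
from scipy.spatial.transform import Rotation as Ro
def goal(x,y,z,lean=30):
    "tip-centre target in scope frame (mm) -> TCP pos, R"
    p=np.load("pose.npy"); a=p[2]; L=np.radians(lean)
    sx=np.array([np.cos(a),np.sin(a),0]); sy=np.array([-np.sin(a),np.cos(a),0]); Z=np.array([0,0,1])
    R=np.c_[np.cos(L)*sx+np.sin(L)*Z,-sy,np.sin(L)*sx-np.cos(L)*Z]
    return S2W(p,np.array([x,y,z])/1e3)[0]-.011*R[:,2],R
def inc(p0,R0,p1,R1):
    return np.round(np.r_[R0.T@(p1-p0)/.3,Ro.from_matrix(R0.T@R1).as_rotvec()/np.pi],4)
def tip(s):
    "tip centre in scope frame, mm"
    p=np.load("pose.npy"); R=np.array(s["tcp_rot"]); t=np.array(s["position"])+.011*R[:,2]
    return np.round(S2W([0,0,-p[2]],t-[p[0],p[1],0])[0]*1e3,1)
E
python3 - <<'E'
from rig import bot
from h import *
s=bot.read_state(); p0=np.array(s["position"]);R0=np.array(s["tcp_rot"])
g,R=goal(-70,-82,109.7); h=g-.07*R[:,2]
print(g,h); m=np.array([.36,-.33,.27])
print(inc(p0,R0,m,R0),inc(m,R0,h,R))
E
```

```text
[ 0.57539839 -0.02483765  0.11922628] [ 0.54051683 -0.02771458  0.17984806]
[ 0.7989 -0.665  -0.1214  0.      0.      0.    ] [ 0.8849 -0.7709  0.3005 -0.0194  0.1659  0.0726]
```

>>> move_arm([
  [0.8, -0.665, -0.12, 0, 0, 0, 0],
  [0.8, -0.665, -0.12, 0, 0, 0, 0],
  [0.8, -0.665, -0.12, 0, 0, 0, 0],
  [0.8, -0.665, -0.12, 0, 0, 0, 0],
  [0.8, -0.665, -0.12, 0, 0, 0, 0],
  [0.8, -0.665, -0.12, 0, 0, 0, 0],
  [0.8, -0.665, -0.12, 0, 0, 0, 0],
  [0.8, -0.665, -0.12, 0, 0, 0, 0],
  [0.8, -0.665, -0.12, 0, 0, 0, 0],
])

```text
time_s: 1.85
position: [0.362, -0.3256, 0.2703]
tcp_rot: [[0.949, 0.315, 0.001], [0.315, -0.949, 0.001], [0.001, -0.001, -1.0]]
force: [-0.1, -0.1, 0.7]
opening: 0.403
grasp_force: 0.0
```

```bash
python3 - <<'E'
from rig import bot
from h import *
s=bot.read_state(); p0=np.array(s["position"]);R0=np.array(s["tcp_rot"])
g,R=goal(-70,-82,109.7); h=g-.06*R[:,2]
print(s["time_s"],p0,s["joint_positions"],inc(p0,R0,h,R))
E
```

```text
1.85 [ 0.36198454 -0.32558027  0.27028054] [-55.20742254  16.83259803  98.78963734   0.10606287  64.41420483
  16.36058275] [ 0.8936 -0.7502  0.3324 -0.0203  0.1655  0.0741]
```

>>> move_arm([
  [0.45, -0.6, 0.1, -0.02, 0.166, 0.074, 0],
  [0.45, -0.6, 0.1, -0.02, 0.166, 0.074, 0],
  [0.45, -0.6, 0.1, -0.02, 0.166, 0.074, 0],
  [0.45, -0.6, 0.1, -0.02, 0.166, 0.074, 0],
  [0.45, -0.6, 0.1, -0.02, 0.166, 0.074, 0],
  [0.45, -0.6, 0.1, -0.02, 0.166, 0.074, 0],
  [0.89, -0.75, 0.3, -0.02, 0.166, 0.074, 0],
  [0.89, -0.75, 0.3, -0.02, 0.166, 0.074, 0],
  [0.89, -0.75, 0.3, -0.02, 0.166, 0.074, 0],
  [0.89, -0.75, 0.3, -0.02, 0.166, 0.074, 0],
])

```text
time_s: 2.68
position: [0.5466, -0.0321, 0.1785]
tcp_rot: [[0.863, 0.079, 0.499], [0.069, -0.997, 0.038], [0.501, 0.001, -0.866]]
force: [-0.3, -1.5, 0.3]
opening: 0.006
grasp_force: 0.0
```

```bash
python3 - <<'E'
from rig import bot,viewer
from h import *
import cv2
s=bot.read_state(); p0=np.array(s["position"]);R0=np.array(s["tcp_rot"])
g,R=goal(-70,-82,112)
print(s["time_s"],tip(s),s["joint_positions"],s["opening"],inc(p0,R0,g,R))
a=viewer.capture("scene")["image"]
cv2.imwrite("pics/s2.png",cv2.resize(a[90:290,170:370],None,fx=3,fy=3,interpolation=cv2.INTER_CUBIC))
E
```

```text
2.6833 [-99.3 -86.9 169. ] [-22.22746543  23.67556699 118.48810052  51.68220498  16.62329775
  15.91381745] 0.006184797302269665 [-0.0106 -0.0167  0.2132  0.0009 -0.0003 -0.0007]
```

View pics/s2.png

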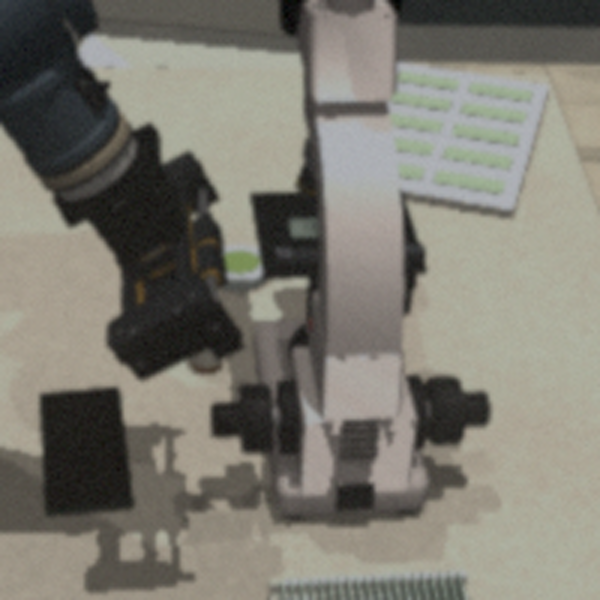

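The fingers are shut, at about crop (207,360), leaning clear of the stage and lined up with the wheel at (257,418). Next I go to just above the rim, at the back of the stroke.

>>> move_arm([
  [-0.01, -0.017, 0.1, 0, 0, 0, 0],
  [-0.01, -0.017, 0.16, 0, 0, 0, 0],
  [-0.01, -0.017, 0.19, 0, 0, 0, 0],
  [-0.01, -0.017, 0.213, 0, 0, 0, 0],
  [-0.01, -0.017, 0.213, 0, 0, 0, 0],
  [-0.01, -0.017, 0.213, 0, 0, 0, 0],
])

```text
time_s: 3.23
position: [0.5734, -0.0266, 0.1224]
tcp_rot: [[0.863, 0.077, 0.499], [0.067, -0.997, 0.038], [0.5, 0.001, -0.866]]
force: [0.3, 0.4, -0.0]
opening: 0.006
grasp_force: 0.0
```

```bash
python3 - <<'E'
from rig import bot,viewer
from h import *
import cv2
s=bot.read_state(); p0=np.array(s["position"]);R0=np.array(s["tcp_rot"])
g,R=goal(-70,-82,112)
print(s["time_s"],tip(s),s["joint_positions"],s["force"],inc(p0,R0,g,R))
a=viewer.capture("scene")["image"]
cv2.imwrite("pics/s3.png",cv2.resize(a[150:270,180:330],None,fx=4,fy=4,interpolation=cv2.INTER_CUBIC))
E
```

```text
3.2333 [-72.2 -83.6 112.8] [-20.0791977   32.05729795 117.29987317  76.48768888  12.27438278
  -7.73492342] [ 0.26817978  0.44420853 -0.02068708] [ 0.0049 -0.0053  0.0061  0.001  -0.     -0.0013]
```

View pics/s3.png

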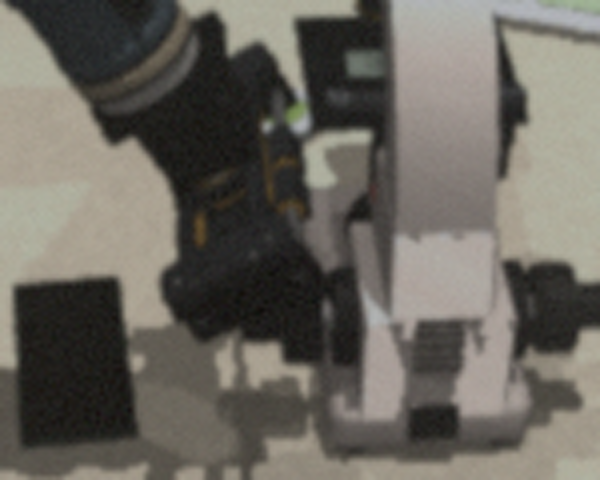

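>>> move_arm([
  [0.002, -0.005, 0.003, 0, 0, 0, 0],
  [-0.001, -0.005, 0.007, 0, 0, 0, 0],
  [-0.001, -0.005, 0.007, 0, 0, 0, 0],
  [-0.001, -0.005, 0.007, 0, 0, 0, 0],
])

```text
time_s: 3.62
position: [0.5738, -0.0243, 0.1211]
tcp_rot: [[0.863, 0.077, 0.499], [0.067, -0.997, 0.038], [0.501, 0.001, -0.866]]
force: [-0.0, 0.0, -0.1]
opening: 0.007
grasp_force: 0.0
```

>>> move_arm([
  [-0.0017, 0, 0.003, 0, 0, 0, 0],
  [-0.0017, 0, 0.003, 0, 0, 0, 0],
])

```text
time_s: 3.78
position: [0.5737, -0.0242, 0.1198]
tcp_rot: [[0.863, 0.078, 0.499], [0.067, -0.997, 0.038], [0.5, 0.001, -0.866]]
force: [-0.2, 0.4, -0.7]
opening: 0.005
grasp_force: 0.0
```

>>> move_arm([
  [-0.0017, 0, 0.003, 0, 0, 0, 0],
  [-0.0017, 0, 0.003, 0, 0, 0, 0],
])

```text
time_s: 3.95
position: [0.5738, -0.0242, 0.1186]
tcp_rot: [[0.863, 0.078, 0.499], [0.067, -0.997, 0.038], [0.5, 0.0, -0.866]]
force: [-0.2, 0.8, 0.1]
opening: 0.003
grasp_force: 0.1
```

>>> move_arm([
  [-0.0017, 0, 0.003, 0, 0, 0, 0],
  [-0.0017, 0, 0.003, 0, 0, 0, 0],
])

```text
time_s: 4.12
position: [0.574, -0.0242, 0.1177]
tcp_rot: [[0.863, 0.078, 0.499], [0.067, -0.997, 0.039], [0.501, 0.0, -0.866]]
force: [-0.4, 1.2, 2.6]
opening: 0.005
grasp_force: 1.0
```

>>> move_arm([
  [-0.0017, 0, 0.003, 0, 0, 0, 0],
  [-0.0017, 0, 0.003, 0, 0, 0, 0],
])

```text
time_s: 4.28
position: [0.5741, -0.0245, 0.1169]
tcp_rot: [[0.863, 0.077, 0.5], [0.067, -0.997, 0.038], [0.501, 0.001, -0.865]]
force: [-1.3, -0.7, 4.4]
opening: 0.003
grasp_force: 2.2
```

>>> move_arm([
  [-0.0017, 0, 0.003, 0, 0, 0, 0],
  [-0.0017, 0, 0.003, 0, 0, 0, 0],
])

```text
time_s: 4.45
position: [0.5743, -0.0251, 0.1162]
tcp_rot: [[0.863, 0.076, 0.5], [0.067, -0.997, 0.036], [0.502, 0.002, -0.865]]
force: [-2.4, -0.7, 6.5]
opening: 0.007
grasp_force: 3.6
```

>>> move_arm([
  [-0.0017, 0, 0.003, 0, 0, 0, 0],
  [-0.0017, -0.01, 0.003, 0, 0, 0, 0],
  [-0.0017, -0.02, 0.003, 0, 0, 0, 0],
  [-0.0017, -0.03, 0.003, 0, 0, 0, 0],
  [-0.0017, -0.04, 0.003, 0, 0, 0, 0],
  [-0.0017, -0.05, 0.003, 0, 0, 0, 0],
  [-0.0017, -0.06, 0.003, 0, 0, 0, 0],
  [-0.0017, -0.07, 0.003, 0, 0, 0, 0],
  [-0.0017, -0.08, 0.003, 0, 0, 0, 0],
  [-0.0017, -0.08, 0.003, 0, 0, 0, 0],
])

```text
time_s: 5.28
position: [0.5727, 0.0, 0.1171]
tcp_rot: [[0.861, 0.078, 0.503], [0.068, -0.997, 0.039], [0.504, 0.001, -0.863]]
force: [-5.6, 0.9, 17.4]
opening: 0.01
grasp_force: 9.0
```

```bash
cat >m.py <<'E'
from rig import bot,viewer
from h import *
import cv2,pickle,sys
d=pickle.load(open("cap0.pkl","rb"))["scene"]
s=bot.read_state(); c=viewer.capture("scene")
print(s["time_s"],"tip",tip(s),"F",np.round(s["force"],1),"j",np.round(s["joint_positions"],0))
# stage shift from the visible slide/plate patch (scope x -62..-20, y 0..110) against the start picture
p=np.load("pose.npy")
g=lambda im:cv2.GaussianBlur(cv2.cvtColor(im,cv2.COLOR_BGR2GRAY),(0,0),.7).astype(np.float32)
A,B=g(d["image"]),g(c["image"])
for nm,(x0,y0,x1,y1) in {"slide":(266,160,276,175),"ref":(300,100,320,230)}.items():
    T=A[y0:y1,x0:x1]; K=4
    Tu=cv2.resize(T,None,fx=8,fy=8,interpolation=cv2.INTER_CUBIC)
    Bu=cv2.resize(B[y0-14:y1+6,x0-3:x1+3],None,fx=8,fy=8,interpolation=cv2.INTER_CUBIC)
    r=cv2.matchTemplate(Bu,Tu,cv2.TM_CCOEFF_NORMED); _,v,_,l=cv2.minMaxLoc(r)
    print(nm,"shift px",l[0]/8-3,l[1]/8-14,round(v,3))
q=proj(d,S2W(p,np.array([[-40,30,165],[-40,30,175]])/1e3)); print("px per mm",(q[1]-q[0])/10)
if len(sys.argv)>1: cv2.imwrite(sys.argv[1],cv2.resize(c["image"][130:230,230:340],None,fx=6,fy=6,interpolation=cv2.INTER_CUBIC))
E
python3 m.py
```

```text
5.2833 tip [-70.6 -57.  107.6] F [-5.6  0.9 17.4] j [-17.  33. 118.  86.  10. -15.]
slide shift px 0.125 -1.875 0.993
ref shift px 0.125 -0.25 0.99
px per mm [ 0.01455805 -0.33663798]
```

>>> move_arm([
  [0.02, 0, -0.035, 0, 0, 0, 0],
  [0.02, 0.04, -0.035, 0, 0, 0, 0],
  [0.02, 0.084, -0.035, 0, 0, 0, 0],
  [0.02, 0.084, -0.035, 0, 0, 0, 0],
])

```text
time_s: 5.67
position: [0.5747, -0.0274, 0.1269]
tcp_rot: [[0.863, 0.075, 0.5], [0.066, -0.997, 0.036], [0.501, 0.002, -0.865]]
force: [0.3, -0.3, 0.7]
opening: 0.011
grasp_force: 0.0
```

```bash
python3 m.py pics/l1.png
```

```text
5.6667 tip [-70.9 -84.5 117.4] F [ 0.3 -0.3  0.7] j [-20.  32. 117.  73.  12.  -4.]
slide shift px 0.125 -1.875 0.991
ref shift px 0.125 -0.25 0.989
px per mm [ 0.01455805 -0.33663798]
```

View pics/l1.png

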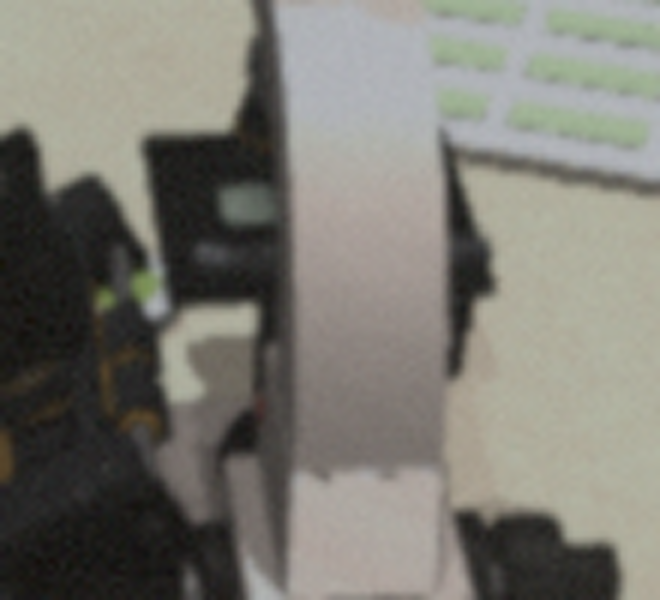

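The stroke raised the stage by about 5 mm. The red gauge line is just visible, edge-on, near crop (258,405); the index line isn't resolved. I'll average frames and use the plate edges to get the absolute height.

```bash
cat >avg.py <<'E'
from rig import viewer
import numpy as np
def avg(cam,n):
    L=[viewer.capture(cam) for _ in range(n)]; L[0]["image"]=np.mean([l["image"].astype(np.float32) for l in L],0); return L[0]
E
python3 - <<'E'
from avg import *; from h import *; import cv2,pickle
c=avg("scene",12); t=avg("top",6); pickle.dump((c,t),open("avg1.pkl","wb"))
I=c["image"]; p=np.load("pose.npy")
print("red-index (R-(G+B)/2)"); 
for r in range(178,206): print(r,np.round(I[r,268:280,2]-I[r,268:280,:2].mean(1)).astype(int), np.round(I[r,268:280].mean(1)).astype(int))
G=I.mean(2)
def edge(prof,o):
    g=np.gradient(prof); k=np.argmax(abs(g)); w=abs(g[k-2:k+3]); return o+k-2+(w*np.arange(5)).sum()/w.sum()
print("plate rows back/front", [ (x,round(edge(G[145:160,x],145),2), round(edge(G[172:190,x],172),2)) for x in range(257,270,2)])
print("plate left col",[(y,round(edge(G[y,247:264],247),2)) for y in range(155,178,3)])
for s in(0,5,10,15,20):
    q=proj(c,S2W(p,np.array([[-66,116,168+s],[-66,-4,168+s],[-66,-4,154+s],[-50,116,168+s],[-50,-4,154+s]])/1e3)); print(s,np.round(q,1).tolist())
a=np.clip(t["image"],0,255).astype(np.uint8)
cv2.imwrite("pics/t2.png",cv2.resize(np.vstack([a[140:210,190:310]]),None,fx=6,fy=6,interpolation=cv2.INTER_CUBIC))
E
```

```text
red-index (R-(G+B)/2)
178 [ 1  2  2  1  2  1  2  3  3  5  6 10] [ 31  31  30  29  29  29  31  35  49  63  85 121]
179 [ 2  2  3  3  3  2  1  2  3  4  6 10] [ 41  42  47  46  42  32  30  34  48  64  84 118]
180 [ 5  5  7  7  6  4  2  2  3  5  6 10] [ 82  87  98  97  79  49  32  34  50  64  82 118]
181 [7 8 9 9 8 4 2 2 4 4 6 9] [132 137 148 145 117  68  34  36  52  64  83 116]
182 [8 8 9 9 8 5 2 2 3 5 6 9] [162 162 165 159 128  71  37  37  53  64  82 115]
183 [7 8 8 8 7 4 2 2 3 5 6 9] [168 168 168 160 127  72  34  35  53  65  82 114]
184 [8 8 8 7 5 3 2 2 4 5 6 8] [166 166 166 157 121  68  34  36  52  65  82 113]
185 [9 8 9 7 5 3 2 2 3 4 6 9] [150 149 150 140 104  57  33  38  52  65  81 112]
186 [10 10  9  8  6  3  3  4  4  4  6  8] [117 117 117 110  79  46  40  49  58  65  81 111]
187 [10 11 10  9  7  4  4  5  5  4  6  9] [102 103 104  97  71  46  60  73  70  69  80 109]
188 [11 11 11  9  6  5  6  7  6  5  6  9] [103 103 103  96  68  53  77  90  77  68  79 108]
189 [10 11 11 10  7  4  7  7  6  5  6  9] [103 103 105  96  63  52  78  91  76  69  80 108]
190 [10 11 11 10  6  4  6  6  5  5
[... 1627 characters left out ...]
9)), (269, np.float64(148.08), np.float64(180.21))]
plate left col [(155, np.float64(253.3)), (158, np.float64(254.02)), (161, np.float64(254.27)), (164, np.float64(254.91)), (167, np.float64(255.34)), (170, np.float64(255.79)), (173, np.float64(254.29)), (176, np.float64(257.08))]
0 [[253.8, 155.3], [258.0, 182.3], [257.9, 187.0], [259.9, 155.1], [264.5, 186.8]]
5 [[253.8, 153.6], [258.1, 180.6], [257.9, 185.4], [260.0, 153.4], [264.6, 185.1]]
10 [[253.8, 152.0], [258.1, 178.9], [258.0, 183.7], [260.0, 151.8], [264.6, 183.4]]
15 [[253.9, 150.3], [258.2, 177.2], [258.0, 182.0], [260.1, 150.2], [264.7, 181.7]]
20 [[253.9, 148.7], [258.2, 175.4], [258.1, 180.3], [260.1, 148.5], [264.8, 180.0]]
```

View pics/t2.png

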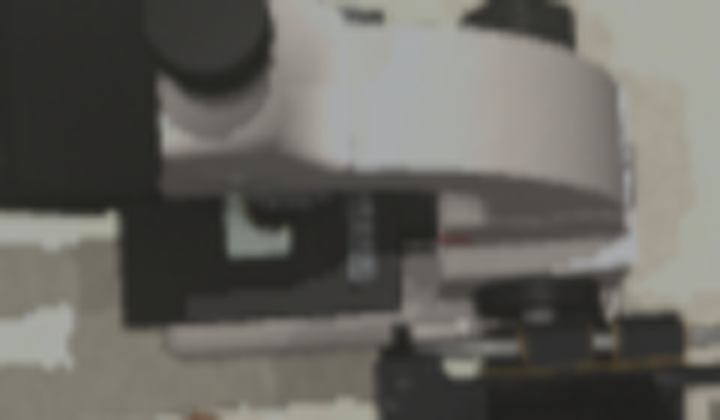

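```bash
cat >tri.py <<'E'
import pickle,numpy as np
from h import *
from scipy.optimize import least_squares
def edges(pr,o):
    g=np.gradient(pr); out=[]
    for k in(np.argmax(g),np.argmin(g)):
        w=abs(g[k-1:k+2]); out.append(o+k-1+(w*np.arange(3)).sum()/w.sum())
    return out
def cen(w,o): w=np.clip(w,0,None); return o+(w*np.arange(len(w))).sum()/w.sum()
def tri(c,t,u,v):
    return least_squares(lambda P:np.r_[proj(c,P)[0]-u,proj(t,P)[0]-v],[.62,0.05,.16])
def run(c,t):
    I,J=c["image"],t["image"]; G,H=I.mean(2),J.mean(2)
    sr=np.array([edges(G[157:172,x],157) for x in(269,270,271)]); sl=np.array([edges(G[y,261:275],261)[0] for y in(162,163,164,165)])
    tc=np.array([edges(H[y,221:246],221) for y in(178,179,180,181)]); tr=np.array([edges(H[174:190,x],174)[1] for x in(231,232,233,234)])
    print(sr.round(2).tolist(),sl.round(2),tc.round(2).tolist(),tr.round(2))
    u=np.array([sl.mean(),sr.mean()]); v=np.array([tc.mean(),tr.mean()])
    r=tri(c,t,u,v); print("slide",r.x.round(4),r.fun.round(2)); Z=r.x[2]
    red=lambda A:A[...,2]-A[...,:2].mean(-1)
    A=red(I)[192:204,270:277]; A=np.clip(A-10,0,None); B=red(J)[174:186,258:275]; print(B.round().astype(int)); B=np.clip(B-np.median(B)-4,0,None)
    u=np.array([cen(A.sum(0),270),cen(A.sum(1),192)]); v=np.array([cen(B.sum(0),258),cen(B.sum(1),174)])
    r=tri(c,t,u,v); print("gauge",u,v,r.x.round(4),r.fun.round(2)); print("s =",1e3*(Z-r.x[2])-29.5)
if __name__=="__main__": run(*pickle.load(open("avg1.pkl","rb")))
E
python3 tri.py
```

```text
Traceback (most recent call last):
  File "tri.py", line 23, in <module>
    if __name__=="__main__": run(*pickle.load(open("avg1.pkl","rb")))
                             ~~~^^^^^^^^^^^^^^^^^^^^^^^^^^^^^^^^^^^^^
  File "tri.py", line 14, in run
    sr=np.array([edges(G[157:172,x],157) for x in(269,270,271)]); sl=np.array([edges(G[y,261:275],261)[0] for y in(162,163,164,165)])
                                                                               ~~~~~^^^^^^^^^^^^^^^^^^
  File "tri.py", line 7, in edges
    w=abs(g[k-1:k+2]); out.append(o+k-1+(w*np.arange(3)).sum()/w.sum())
                                         ~^~~~~~~~~~~~~
ValueError: operands could not be broadcast together with shapes (2,) (3,)
```

```bash
sed -i 's/for k in(np.argmax(g),np.argmin(g)):/for k in(1+np.argmax(g[1:-1]),1+np.argmin(g[1:-1])):/' tri.py; python3 tri.py
```

```text
[[160.86, 166.94], [160.2, 166.92], [160.14, 166.89]] [266.03 266.09 266.15 266.22] [[227.21, 238.09], [227.22, 237.99], [227.22, 237.93], [227.28, 237.86]] [182.17 182.17 182.17 182.09]
slide [0.5989 0.1177 0.1792] [-0.01  0.   -0.   -0.01]
[[ 2  2  2  1  3  7  8  8  8  8  8  8  7  6  5  5  5]
 [ 1  1  2  2  3  7  8  8  8  8  8  8  7  6  5  5  5]
 [ 2  1  1  1  3  7  8  8  8  8  9  8  7  7  6  6  6]
 [ 2  2  2  1  3  7  8  8  8  7  7  7  6  6  6  5  5]
 [ 2  1  2  2  3  8  8  7  7  7  6  6  5  5  5  5  5]
 [ 2  2  2  2  7 22 21 19 19 18 15  7  5  5  5  5  5]
 [ 2  3  3  3  7 20 19 17 17 17 14  8  6  6  6  6  6]
 [ 3  3  3  3  5  9  8  8  8  8  8  8  8  7  8  8  8]
 [ 5  5  5  5  6  8  8  8  8  8  8  8  8  8  8  8  9]
 [ 6  6  6  7  7  7  8  8  8  8  8  8  9  8  8  9  9]
 [ 6  6  6  7  7  7  8  8  8  9  8  8  8  9  8  8  8]
 [ 6  6  6  6  7  7  8  8  8  8  8  7  8  8  8  8  8]]
gauge [272.80242651 197.26429845] [265.04130656 179.4293948 ] [0.6143 0.0339 0.1389] [ 0.02 -0.    0.    0.03]
s = 10.822984790543828
```

Triangulating the slide against the gauge gives stage ≈ 10.5 mm, so about 11.5 mm (52 mm of rim) is left. Next stroke.

>>> move_arm([
  [-0.01, -0.005, 0.018, 0, 0, 0, 0],
  [-0.0175, -0.005, 0.031, 0, 0, 0, 0],
  [-0.0175, -0.012, 0.031, 0, 0, 0, 0],
  [-0.0175, -0.024, 0.031, 0, 0, 0, 0],
  [-0.0175, -0.036, 0.031, 0, 0, 0, 0],
  [-0.0175, -0.048, 0.031, 0, 0, 0, 0],
  [-0.0175, -0.06, 0.031, 0, 0, 0, 0],
  [-0.0175, -0.072, 0.031, 0, 0, 0, 0],
  [-0.0175, -0.084, 0.031, 0, 0, 0, 0],
  [-0.0175, -0.089, 0.031, 0, 0, 0, 0],
])

```text
time_s: 7.45
position: [0.5729, 0.0006, 0.1177]
tcp_rot: [[0.861, 0.077, 0.502], [0.067, -0.997, 0.037], [0.503, 0.002, -0.864]]
force: [-1.2, -0.2, 7.5]
opening: 0.008
grasp_force: 3.7
```

```bash
python3 m.py
```

```text
7.45 tip [-70.4 -56.4 108.2] F [-1.2 -0.2  7.5] j [-16.  33. 118.  85.  10. -13.]
slide shift px 0.0 -3.875 0.984
ref shift px 0.125 -0.5 0.963
px per mm [ 0.01455805 -0.33663798]
```

>>> move_arm([
  [0.02, 0, -0.035, 0, 0, 0, 0],
  [0.02, 0.04, -0.035, 0, 0, 0, 0],
  [0.02, 0.084, -0.035, 0, 0, 0, 0],
  [0.02, 0.086, -0.035, 0, 0, 0, 0],
])

```text
time_s: 7.83
position: [0.5748, -0.0266, 0.1286]
tcp_rot: [[0.862, 0.075, 0.501], [0.066, -0.997, 0.036], [0.502, 0.002, -0.865]]
force: [-0.7, -0.8, 0.5]
opening: 0.005
grasp_force: 0.0
```

```bash
python3 m.py
```

```text
7.8333 tip [-70.7 -83.7 119.1] F [-0.7 -0.8  0.5] j [-20.  31. 117.  72.  12.  -3.]
slide shift px 0.0 -3.875 0.981
ref shift px 0.125 -0.5 0.96
px per mm [ 0.01455805 -0.33663798]
```

>>> move_arm([
  [-0.012, 0, 0.021, 0, 0, 0, 0],
  [-0.02, 0, 0.035, 0, 0, 0, 0],
  [-0.02, -0.01, 0.035, 0, 0, 0, 0],
  [-0.02, -0.02, 0.035, 0, 0, 0, 0],
  [-0.02, -0.032, 0.035, 0, 0, 0, 0],
  [-0.02, -0.044, 0.035, 0, 0, 0, 0],
  [-0.02, -0.056, 0.035, 0, 0, 0, 0],
  [-0.02, -0.066, 0.035, 0, 0, 0, 0],
  [-0.02, -0.074, 0.035, 0, 0, 0, 0],
  [-0.02, -0.074, 0.035, 0, 0, 0, 0],
])

```text
time_s: 8.72
position: [0.5728, -0.0019, 0.1178]
tcp_rot: [[0.861, 0.078, 0.502], [0.068, -0.997, 0.038], [0.503, 0.001, -0.864]]
force: [-3.9, -1.3, 12.5]
opening: 0.005
grasp_force: 6.3
```

```bash
python3 m.py; python3 - <<'E'
from avg import *; import tri,pickle
c,t=avg("scene",8),avg("top",5); pickle.dump((c,t),open("avg2.pkl","wb"))
import builtins
tri.run(c,t)
I=c["image"]
for r in range(182,204): print(r,np.round(I[r,269:279].mean(1)).astype(int))
E
```

```text
8.7167 tip [-70.7 -58.9 108.3] F [-3.9 -1.3 12.5] j [-17.  33. 118.  85.  11. -13.]
slide shift px 0.0 -5.625 0.977
ref shift px 0.25 -0.5 0.926
px per mm [ 0.01455805 -0.33663798]
[[157.49, 163.08], [157.39, 163.13], [157.39, 163.08]] [266.86 266.94 267.08 271.26] [[227.03, 237.92], [227.04, 237.84], [227.05, 237.82], [227.04, 237.77]] [181.26 181.24 181.29 181.31]
slide [0.6015 0.1177 0.189 ] [-0.73  0.11 -0.03 -0.76]
[[ 2  2  1  2  3  7  7  8  8  8  8  7  7  6  5  5  4]
 [ 1  1  1  2  3  6  7  8  8  8  8  8  7  6  5  5  4]
 [ 1  2  2  1  3  7  7  8  8  8  8  8  7  6  6  5  5]
 [ 2  2  2  2  3  7  7  7  8  8  7  7  6  6  5  5  5]
 [ 2  2  2  2  3  8  7  7  7  7  6  6  5  5  5  5  5]
 [ 3  3  3  3  7 22 21 19 20 19 15  8  5  5  5  5  5]
 [ 2  3  3  3  7 21 19 17 17 16 14  8  6  6  6  6  6]
 [ 3  3  4  4  5  8  7  8  8  8  8  8  8  7  8  8  8]
 [ 6  6  6  6  6  7  7  8  9  8  8  8  8  8  8  8  9]
 [ 6  6  6  6  7  7  8  8  8  8  8  8  9  8  8  9  9]
 [ 7  6  6  7  7  7  8  8  8  9  8  8  8  8  8  8  8]
 [ 6  6  6  7  6  7  7  8  8  8  8  8  8  8  8  8  8]]
gauge [272.77593361 197.233
[... 337 characters left out ...]
87 [102 103  97  71  46  52  66  66  67  79]
188 [102 102  96  68  51  69  80  72  68  80]
189 [102 103  94  64  52  75  87  76  68  78]
190 [101 102  94  64  51  72  84  74  67  77]
191 [103 102  94  66  51  66  77  72  67  79]
192 [105 102  96  71  55  63  73  69  67  78]
193 [103 103  96  76  57  62  72  68  67  77]
194 [103 102  95  75  56  63  72  69  67  77]
195 [100 100  92  71  58  64  72  71  68  77]
196 [95 95 86 62 58 64 70 74 70 77]
197 [94 88 78 55 54 61 68 74 69 76]
198 [86 67 51 40 50 62 69 74 70 76]
199 [64 45 32 33 48 61 68 74 71 76]
200 [40 33 28 34 52 62 68 73 72 77]
201 [30 28 29 36 56 63 67 71 75 78]
202 [27 27 30 37 56 64 65 68 75 78]
203 [28 27 28 38 58 64 66 70 75 81]
```

```bash
python3 - <<'E'
import pickle,numpy as np,cv2
from h import *; from tri import tri,cen
c1,t1=pickle.load(open("avg1.pkl","rb")); c2,t2=pickle.load(open("avg2.pkl","rb"))
G1,G2=c1["image"].mean(2),c2["image"].mean(2)
def match(A,B,x0,y0,x1,y1):
    T=cv2.resize(A[y0:y1,x0:x1],None,fx=16,fy=16,interpolation=cv2.INTER_CUBIC);U=cv2.resize(B[y0-8:y1+4,x0-2:x1+2],None,fx=16,fy=16,interpolation=cv2.INTER_CUBIC)
    _,v,_,l=cv2.minMaxLoc(cv2.matchTemplate(U,T,cv2.TM_CCOEFF_NORMED)); return l[0]/16-2,l[1]/16-8,v
print("slide",match(G1,G2,262,157,273,171),"plate back",match(G1,G2,256,148,266,156),"plate front",match(G1,G2,262,176,270,186),"ref",match(G1,G2,280,100,300,215))
D=G2-G1; print(D[186:202,269:276].round().astype(int))
w=D[188:197,271:274].clip(3)-3; r=cen(w.sum(1),188); print("index row",r)
for n,G in(("1",G1),("2",G2)): print(n,[np.round(G[153:172,x]).astype(int).tolist() for x in(268,270)])
# expected index row from gauge geometry, centred 14..17 mm further along scope y, same height
p=np.load("pose.npy"); sy=np.array([-np.sin(p[2]),np.cos(p[2]),0]); g=np.array([.6143,.0339,.139])
for dy in(14,16,18): print(dy,[np.round(proj(c2,g+sy*dy/1e3+[0,0,dz/1e3])[0],2).tolist() for dz in(-3,0,3)])
E
```

```text
slide (0.0, -3.75, 0.9928065538406372) plate back (-0.625, -3.3125, 0.9979575276374817) plate front (1.5, -3.625, 0.9971442222595215) ref (0.0, 0.0, 0.9995807409286499)
[[ -1  -1  -1  -2  -2  -2  -2]
 [ -1  -1  -1   0   0  -8  -7]
 [ -1  -1  -1   0  -2  -8 -10]
 [ -1  -2  -2   1   1  -3  -4]
 [ -1   1  -2   0   2  -1   0]
 [  0   0  -1   2   1  -2   0]
 [  1  -1   1   8   6  -1   0]
 [ -1   0   2  12   8   1   0]
 [  0   0   2  14   7   0   0]
 [  0  -1   1   6   2  -1   0]
 [ -2  -1  -2  -5  -2  -1  -1]
 [ -1  -1  -3 -10  -4  -2  -1]
 [ -1  -1  -3 -12  -4   1   2]
 [ -2   1  -2  -7  -2  -1   0]
 [ -1   2   1  -1  -1   0   0]
 [  0   1   1  -1   1  -1   1]]
index row 193.32100495755114
1 [[33, 31, 30, 30, 31, 31, 33, 48, 78, 102, 108, 107, 104, 90, 60, 38, 32, 39, 51], [38, 37, 34, 31, 31, 30, 34, 54, 85, 103, 107, 107, 107, 95, 65, 39, 32, 37, 46]]
2 [[29, 29, 30, 41, 71, 100, 106, 105, 103, 93, 69, 42, 31, 37, 48, 56, 50, 41, 37], [38, 36, 34, 42, 70, 97, 100, 99, 100, 96, 73, 43, 30, 36, 44, 52, 48, 40, 37]]
14 [[272.08, 194.65], [272.13, 193.67], [272.18, 192.67]]
16 [[271.98, 194.15], [272.03, 193.17], [272.08, 192.17]]
18 [[271.88, 193.65], [271.94, 192.67], [271.99, 191.68]]
```

Three estimates put the stage on the mark. Triangulation plus travel gives about 21.9 mm. The white index line now shows at row 193.3, where 193.2–193.7 is expected on the mark. The finger comes off.

>>> move_arm([
  [0.01, 0, -0.018, 0, 0, 0, 0],
  [0.02, 0, -0.036, 0, 0, 0, 0],
  [0, 0, -0.12, 0, 0, 0, 0],
  [0, 0, -0.25, 0, 0, 0, 0],
  [0, 0, -0.25, 0, 0, 0, 0],
  [0, 0, -0.25, 0, 0, 0, 0],
  [0, 0, -0.25, 0, 0, 0, 0],
])

```text
time_s: 10.0
position: [0.5348, -0.0048, 0.1813]
tcp_rot: [[0.863, 0.078, 0.5], [0.068, -0.997, 0.039], [0.501, 0.001, -0.865]]
force: [-0.0, 0.6, 0.2]
opening: 0.005
grasp_force: 0.0
```

```bash
python3 - <<'E'
from avg import *; import pickle,cv2
from h import *; from tri import cen
c1,_=pickle.load(open("avg1.pkl","rb")); c2,_=pickle.load(open("avg2.pkl","rb")); c=avg("scene",8)
G1,G2,G=[k["image"].mean(2) for k in(c1,c2,c)]
print("vs pressed",[np.round(abs((A-G2)[155:200,266:274]).mean(),2) for A in(G,G1)])
D=G-G1; w=D[188:197,271:274].clip(3)-3; print("index row",cen(w.sum(1),188))
from rig import bot,viewer,nets
s=bot.read_state(); print(s["time_s"],s["force"],s["qvel"])
for cam,t in(("scene","phone_mid"),("scene","slide_rack_mid"),("scene","petri_dish_mid"),("top","oil_mid")):
    if cam=="top": viewer.capture("top")
    print(t,nets.find_in(cam,t)[:1])
E
```

```text
vs pressed [np.float32(1.91), np.float32(22.37)]
index row 193.4189189344848
10.4 [ 0.70963712 -0.2563511  -0.47551964] [-0.0576206  -0.30025782  0.1724831  -0.17586671  0.00971964  0.11636922]
phone_mid [{'location': [197.6, 240.5], 'conf': 0.81}]
slide_rack_mid [{'location': [293.4, 303.3], 'conf': 0.89}]
petri_dish_mid [{'location': [253.6, 178.3], 'conf': 0.6}]
oil_mid [{'location': [223.3, 212.9], 'conf': 0.49}]
```

The stage stayed where it was left, and the finger is off the wheel with nothing disturbed.

```bash
python3 -c "
from rig import workorder
print(workorder.hand_in())"
```

```text
the job is handed in; nothing more can be done
None
```

The stage is raised to about 22 mm by camera estimate (roughly ±1 mm), so the index line meets the gauge line; the finger is off the wheel and the job is handed in, but no verdict came back.

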